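# Press a fresh 9 V block battery home in the battery tester

### The arm

A 6-joint arm with a two-finger parallel gripper is mounted at the origin on a cart in front of the work surface, level with it; the furniture and walls round the work are solid. World frame = base frame: x ahead of the robot, y to its left, z up, the work surface at z = 0. Lengths are in m, angles in degrees, forces in N, time in s.
With the tool pointing down it reaches from about 0.4 to 0.825 m from the base axis. Payload 7 kg.
Tool frame: the origin (TCP) lies at the very end of the fingers, on their centre line; the grasp point (between the pads) lies 19 mm behind it; z points along the fingers, y is the line along which they close (so a half turn about z gives the same grasp; the last joint's range is limited). The gripper opens to 88 mm and grips with 3 to 60 N. Pads are 19 mm wide; open, the fingers measure 130 mm over their backs; the gripper's body (78 mm by 193 mm) begins 47 mm behind the grasp point.
Start: joints at [-55.113, 20.546, 0.682, 0, -70.136, -16.507], TCP at [0.213, -0.641, 0.227] pointing down, gripper open.
Joint ranges: [-176.03, 176.03], [-82.01, 121.73], [-58.28, 71.71], [-173.87, 95.51], [-174.79, -0.11], [-173.66, 173.66]. Speed limits (degrees/s): [136.94, 136.94, 172.46, 180, 180, 180].

### API

Orientations are given as [roll, pitch, yaw] about the fixed x, y, z axes, in that order (R = Rz(yaw) Ry(pitch) Rx(roll)).
In Python, from plant import get_state, imaging, r, finder gives the robot as it stands.
- The arm moves only by the shell command python3 -m handwheel 'ROWS' [FORCE]. ROWS is JSON, a list of rows, each a list of 5 numbers: the closure, from 0 (fully open) to 1 (shut), then the shift along the world's x, y, z in cm, then the turn about the world's z in degrees. A call has 1 to 8 rows; each row is the pose to reach, as a shift and turn from the pose commanded when the call began; what a row does not reach only later rows make up. A row lasts 1/8 s, in which the tool goes at most 62.5 mm and 10.7 degrees, less where a joint would pass 70% of its speed; a pose out of reach is approached as far as the arm can. A call with a gripper value outside its range is refused whole. The fingers move at their own pace and stop on an object; FORCE is the grip in N (left out, the last holds). Time passes only in rows, so rows that repeat a pose let the fingers close. It gives the time, the measured TCP pose, the force, the opening and the grip force at its end, in the units of the state.
- get_state(): the state, without advancing time (a new reading comes with each control period).
- imaging.capture(name): name is "scene" or "side" or "wrist"; returns (picture, depth): 400x640x3 uint8, red, green, blue; 400x640 float32, m along the optical axis (not along the pixel's ray), 0 where there is no reading.
- imaging.get_calibration(name): a dict with "fx", "fy", "cx", "cy" (pixels), "rvec" (rotation vector, rad) and "tvec" (3), from world to camera coordinates, as OpenCV has them; the wrist camera has in their place "hand_eye" (4x4, takes a point from camera to tool coordinates, whose origin is the TCP and whose axes are the flange's). Camera axes: x right, y down, z forward; pixel columns grow to the right and rows downward; lengths in m; the calibration is good to about 2 mm. A picture is of the moment at which its call begins: read the wrist's pose just before it. get_calibration takes no time and is no camera call.
- r.close_job(): hands the job in; it is judged then, once.
Trained networks look in the newest picture that a camera, given by its name, has taken for a name from the list of things; names that differ only in an ending like _2 or _b are one class to them, and where a whole thing is asked for, a point or a joint stands for the part that bears it (a point fixed in the world has none). Each returns a list of dicts, best first, with "p" (0 to 1); they miss things now and then, are a little off and sometimes report something else, mostly with a low value. They report only what shows in the picture. A call takes as long as a camera call.
- finder.cut_out(camera, query): "region" (400x640 bool, what is visible of it) and "pixel" ([column, row] in pixels, amid what is visible of it).
The state is a dict: "time_s": time; "joints": joint angles; "qd": joint speeds; "joint_torque": joint torques, N m; "tcp_pos": TCP position; "eef_rot": TCP orientation; "contact_force": force on the tool from outside, world axes, zero at the start; "moment": the same for the moment, N m; "gripper_width": finger opening in m; "gripper_force": force on a finger pad.
Only numpy, scipy, OpenCV 4.12 (cv2) and the standard library are available. Lean on these libraries where they do the work, as an engineer would, in place of code of your own. Each camera call takes 0.05 s, during which the arm holds its last target. There are 200 camera calls.

### The job

The battery tester still has a used 9 V battery lying in its cradle: lift that one out and leave it in the blue tray for used batteries. Then pick up the other 9 V battery from the bench, push it terminals first into the cradle and under the tester's orange lip until the sprung contacts are fully home, and finish holding it pressed there with the gripper, without letting go, so that the tester can take its reading. Leave the other things on the bench where they are.

Things in the scene. Friction and masses are not known exactly. Their poses are not given: they have to be found in the camera images.
- tester: Grey bench battery tester, fixed, 164 x 92 x 44 mm. Origin on its underside (bench height), below the middle of the front edge of its orange lip; +x is the direction in which a battery is pushed in, y across, z up. Base plate from x = -67 to +97 mm; its top, the cradle floor, is at z = 8 mm. A battery fully home still sticks out 33 mm in front of the lip (x = -33 to 0): grip its rear half.
- lip_edge (a point): Centre of the mouth of the bay (tester x = 0, y = 0, z = 17 mm = centre height of a battery lying in the cradle), axes as the tester. The bay is 23.5 mm high (z = 8 to 31.5 mm, lip above it with a sloped lead-in) and 31 mm wide, with black lead-ins that narrow it from 38 mm at x = 0 to 31 mm at x = 8 mm. The tester's 42 mm high body starts at x = 0 too.
- contact_face (a point): Middle of the front face of the sprung contact block inside the bay: tester x = 7 mm at rest, 15 mm when pushed fully home; axes as the tester. In front of the bay (x under 0) the cradle is a flat plate, open at the sides, so fingers have room beside the battery there.
- contacts (a joint): Travel of the sprung contact block inside the bay, m: 0 at rest (where the spring always returns it), growing as the battery pushes it in (+x of the tester), 0.008 at its stop (fully home). The spring pushes back with about 3 N at the start and 8 N at the stop.
- tray: Open blue plastic tray for used batteries, fixed, 120 x 120 x 34 mm (126 mm over the rim), walls 3 mm thick, inner floor at z = 3 mm; three spent coin cells, 3 mm thick, lie near two opposite corners. Origin at the centre of its underside, z up.
- old_center (a point): Centre of the used battery, which at the start lies in the cradle just in front of the lip, terminals toward it. Dark blue-grey 9 V block battery, box of 48 x 26 x 18 mm (length with terminals, width, thickness), about 46 g. Axes: z along its length toward the terminals, y across its 26 mm width, x through its thickness (vertical as it lies).
- new_center (a point): Centre of the fresh battery, of the same kind, size and axes as the used one; it lies flat on the bench (18 mm high, centre 9 mm above the bench) beside the tester, terminals pointing more or less away from the robot.
- new_terminals (a point): Middle of the terminal end of the fresh battery, 24 mm from its centre along its z axis; same axes.
- marker: Felt marker lying near the front edge of the bench, 134 x 16 x 16 mm, to be left alone. Origin under its middle.
- screwdriver: Yellow screwdriver lying near the front edge of the bench, 170 x 24 x 22 mm, to be left alone. Origin under its middle.
- flux_tin: Round flux tin, 52 mm across, 22 mm high, behind the work, to be left alone. Origin at the centre of its underside.
- fuse_box: Small box of fuses, 31 x 47 x 19 mm, behind the work, to be left alone. Origin at the centre of its underside.
- transformer: Small transformer, 82 x 66 x 41 mm, behind the tester, to be left alone. Origin at the centre of its underside.

How it is judged (in metres and radians):
On the way:
1. the used battery lies in the tray, released (x of old_center in the frame of tray between -0.057 and 0.057 m and y of old_center in the frame of tray between -0.057 and 0.057 m and height (world z) of old_center below 0.032 m and contact force between the fingers and old_battery below 0.1 N), for 0.3 s.
At the end, for the whole second after the job is handed in: Used battery in the tray. Fresh battery terminals first under the lip: terminal end 12 mm or more past the lip's edge, within 5 mm of the middle, in line within 0.15 rad, contacts pushed in 6.2 mm or more of 8, still, and held or pressed by the fingers with over 1 N through the last second (x of old_center in the frame of tray between -0.057 and 0.057 m and y of old_center in the frame of tray between -0.057 and 0.057 m and height (world z) of old_center below 0.032 m and value of joint contacts above 0.0062 m and x of new_terminals in the frame of tester above 0.012 m and y of new_terminals in the frame of tester between -0.005 and 0.005 m and angle between the z axis of new_center and the x axis of tester, either way round below 0.15 rad and contact force between the fingers and new_battery above 1 N and linear speed of new_battery below 0.02 m/s); the arm keeps its last pose, push and grip.
It fails at once if a bystander (marker, screwdriver, flux tin, fuse box, transformer) is moved by more than 30 mm (distance of any of marker, screwdriver, flux_tin, fuse_box, transformer from where it was at the start of the episode above 0.03 m).
It also fails if it takes over 64 s, if anything falls off the work surface, if the arm or the gripper's body presses on something with over 40 N, if the wrist force passes 120 N, or if a joint passes its speed limit or range.

## Working session

There is one attempt and no reset: what is moved stays moved. The work goes in short steps, Python scripts to look and compute and a shell command to move; the robot and the scene stay as the last step left them, time stands still between calls to the robot, and variables do not carry over. Pictures are saved under pics/ and viewed, at most 10 in all, crops included, and the job is handed in when it is done.

```bash
mkdir -p pics
cat > h.py <<'E'
import numpy as np, cv2
from scipy.spatial.transform import Rotation as R
from plant import get_state, imaging, r, finder
def cam(name):
    st=get_state(); pic,d=imaging.capture(name); c=imaging.get_calibration(name)
    if 'hand_eye' in c:
        T=np.eye(4); T[:3,:3]=R.from_euler('xyz',st['eef_rot'],degrees=np.max(np.abs(st['eef_rot']))>6.3).as_matrix(); T[:3,3]=st['tcp_pos']
        M=T@np.array(c['hand_eye'])
    else:
        W=np.eye(4); W[:3,:3]=R.from_rotvec(np.ravel(c['rvec'])).as_matrix(); W[:3,3]=np.ravel(c['tvec']); M=np.linalg.inv(W)
    v,u=np.mgrid[0:400,0:640]
    P=np.stack([(u-c['cx'])/c['fx']*d,(v-c['cy'])/c['fy']*d,d],-1)@M[:3,:3].T+M[:3,3]
    P[d==0]=np.nan
    return pic,P
def save(n,pic): cv2.imwrite(f'pics/{n}.png',pic[:,:,::-1])
def find(name,q,P,top=True):
    out=[]
    for f in finder.cut_out(name,q)[:2]:
        p=P[f['region']]; p=p[~np.isnan(p[:,0])]
        if len(p)<10: continue
        zt=np.percentile(p[:,2],90); t=p[np.abs(p[:,2]-zt)<.005]
        rc=cv2.minAreaRect((t[:,:2]*1000).astype(np.float32))
        out.append((q,round(f['p'],2),np.round(f['pixel']),'ztop %.3f'%zt,'med',np.round(np.median(p,0),3),'rect',np.round(rc[0],1),np.round(rc[1],1),round(rc[2],1)))
    for o in out: print(*o)
    return out
E
python3 - <<'E'
from h import *
st=get_state(); print({k:st[k] for k in('time_s','tcp_pos','eef_rot','gripper_width','contact_force')})
for n in('scene','side'):
    pic,P=cam(n); save(n+'0',pic); print(n)
    for q in('tester','tray','old_center','new_center'): find(n,q,P)
E
```

```text
{'time_s': 0.0, 'tcp_pos': array([ 0.21267175, -0.64008876,  0.22562243]), 'eef_rot': array([ 1.79903987e+02, -7.47912463e-03, -1.61626396e+02]), 'gripper_width': 0.0874815932724344, 'contact_force': array([ 0.29010122, -0.50142952, -0.09716082])}
scene
tester 0.96 [304. 207.] ztop 0.044 med [0.576 0.028 0.032] rect [599.5  12.3] [99.1 92.6] 18.7
tray 0.67 [388. 172.] ztop 0.034 med [ 0.496 -0.276  0.017] rect [ 492.3 -266.4] [129.7 127.3] 73.2
old_center 0.73 [331. 208.] ztop 0.027 med [ 0.523 -0.009  0.024] rect [526.4 -16.6] [45.2 29.3] 20.3
old_center 0.3 [360. 272.] ztop 0.017 med [0.36  0.15  0.015] rect [363.7 136.5] [ 15.2 132.3] 10.4
new_center 0.73 [259. 289.] ztop 0.019 med [0.489 0.284 0.017] rect [492.4 280.1] [45.3 28.3] 33.2
side
tester 0.98 [310. 218.] ztop 0.044 med [0.585 0.025 0.039] rect [602.   12.5] [99.3 94.8] 20.3
tester 0.35 [338. 213.] ztop 0.026 med [ 0.527 -0.009  0.024] rect [527.5 -14.8] [43.8 26.9] 19.4
tray 0.56 [380. 156.] ztop 0.034 med [ 0.496 -0.277  0.013] rect [ 495.8 -264.4] [128.2 128.9] 74.3
old_center 0.72 [338. 214.] ztop 0.026 med [ 0.529 -0.009  0.024] rect [528.6 -14.4] [45.2 26.9] 19.4
new_center 0.96 [312. 335.] ztop 0.019 med [0.494 0.285 0.017] rect [494.  280.7] [44.9 27.4] 31.8
new_center 0.15 [415. 210.] ztop 0.022 med [ 0.376 -0.076  0.018] rect [377.5 -85.4] [89.  17.9] 86.5
```

View pics/scene0.png

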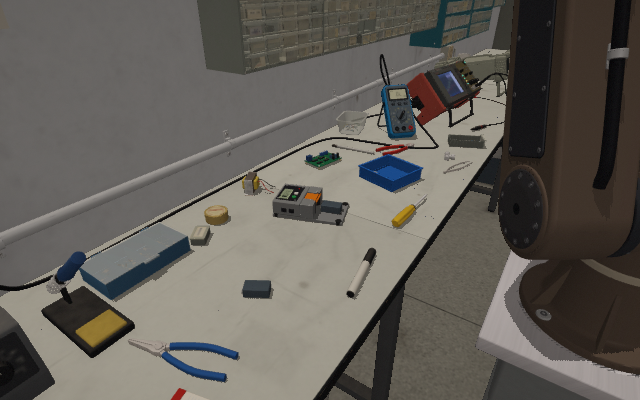

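View pics/side0.png

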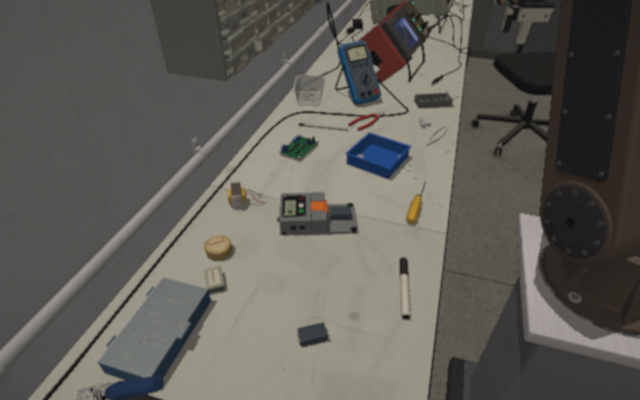

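The scene view shows the tester at (304,207) with the used battery at (331,208), the tray at (390,172) and the fresh battery at (258,289). The side view agrees. The tester yaw is about 20° and the fresh battery's is about 32°. I'm moving above the used battery now.

```bash
python3 -m handwheel '[[0,2.5,5.5,0,1],[0,5,11,0,1],[0,7.5,16.5,0,1],[0,10,22,0,1],[0,12.5,27.5,0,1],[0,15,33,0,1],[0,17.5,38.5,0,1],[0,20,44,0,1]]' 20 && python3 -m handwheel '[[0,2.5,5,0,0],[0,5,10,0,0],[0,7.5,14,0,0],[0,10,18,0,0],[0,10,18,0,0],[0,10,18,0,0]]'
python3 - <<'E'
from h import *
pic,P=cam('wrist'); save('w0',pic)
st=get_state();print(st['time_s'],st['tcp_pos'],st['eef_rot'])
for q in('tester','old_center','new_center'): find('wrist',q,P)
E
```

```text
time_s: 1.5
tcp_pos: [0.4134, -0.1987, 0.2271]
eef_rot: [-180.0, 0.1, -160.6]
contact_force: [1.6, -0.7, 0.4]
gripper_width: 0.0876
gripper_force: 0.0
time_s: 2.25
tcp_pos: [0.5125, -0.0205, 0.2264]
eef_rot: [180.0, -0.0, -160.6]
contact_force: [-0.2, -0.2, -0.9]
gripper_width: 0.0875
gripper_force: 0.0
2.3 [ 0.51231656 -0.021014    0.22652274] [ 1.79996859e+02 -1.78009843e-02 -1.60631395e+02]
tester 0.9 [320. 225.] ztop 0.043 med [ 0.561 -0.     0.039] rect [584.1   6. ] [67.6 91.9] 19.5
old_center 0.74 [318. 190.] ztop 0.026 med [ 0.524 -0.018  0.025] rect [525.9 -17.1] [45.9 26.2] 18.7
new_center 0.84 [538. 234.] ztop 0.018 med [0.481 0.268 0.016] rect [482.3 272.4] [23.2 27.5] 31.2
```

View pics/w0.png

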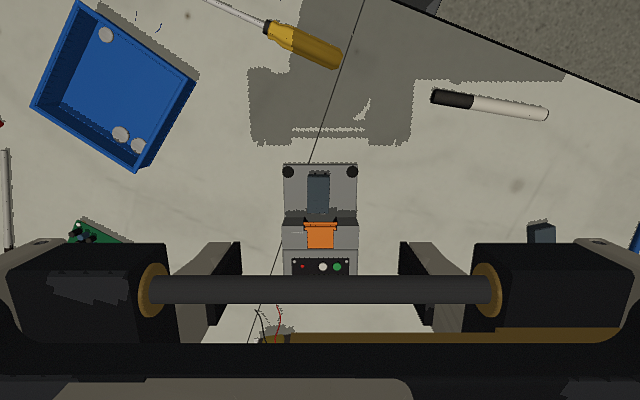

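The wrist view shows the used battery at (318,190), in front of the lip at (320,230), with only corner knobs at (288,172) and (352,172). I'm descending and gripping.

```bash
python3 -m handwheel '[[0.35,0.6,0.1,-5,0],[0.35,0.6,0.1,-10,0],[0.35,0.6,0.1,-14,0],[0.35,0.6,0.1,-17,0],[0.35,0.6,0.1,-19,0],[0.35,0.6,0.1,-20.5,0],[0.35,0.6,0.1,-21.4,0],[0.35,0.6,0.1,-21.4,0]]' 25 && python3 -m handwheel '[[0.8,0,0,0,0],[0.8,0,0,0,0],[0.8,0,0,0,0],[0.8,0,0,0,0],[0.8,0,0,0,0]]' 25
```

```text
time_s: 3.45
tcp_pos: [0.5187, -0.0198, 0.0124]
eef_rot: [-180.0, -0.0, -160.6]
contact_force: [-0.0, -0.6, 0.5]
gripper_width: 0.0567
gripper_force: 0.0
time_s: 4.08
tcp_pos: [0.519, -0.0195, 0.0129]
eef_rot: [-180.0, 0.0, -160.6]
contact_force: [-0.2, 0.5, 4.2]
gripper_width: 0.0264
gripper_force: 24.8
```

```bash
python3 -m handwheel '[[0.8,-0.2,0,2,0],[0.8,-0.4,-0.2,5,0],[0.8,-0.5,-0.5,9,0],[0.8,-0.8,-3,11,0],[0.8,-1.3,-7,11,0],[0.8,-1.8,-12,11,0],[0.8,-2.3,-17,11,0],[0.8,-2.7,-21,11,0]]' && python3 -m handwheel '[[0.8,-0.3,-2.5,0,0],[0.8,-0.4,-3.5,0,0],[0.8,-0.4,-3.5,-3,0],[0.8,-0.4,-3.5,-6,0],[0.8,-0.4,-3.5,-8.5,0],[0.8,-0.4,-3.5,-10.3,0],[0.8,-0.4,-3.5,-11.2,0],[0.8,-0.4,-3.5,-11.3,0]]'
```

```text
time_s: 5.08
tcp_pos: [0.4912, -0.2312, 0.1224]
eef_rot: [180.0, -0.0, -160.6]
contact_force: [0.3, 0.3, -0.4]
gripper_width: 0.0262
gripper_force: 24.9
time_s: 6.08
tcp_pos: [0.4877, -0.2642, 0.0092]
eef_rot: [180.0, -0.0, -160.6]
contact_force: [0.1, 0.0, -0.1]
gripper_width: 0.0263
gripper_force: 24.8
```

```bash
python3 -m handwheel '[[0.5,0,0,0,0],[0.5,0,0,0,0],[0.5,0,0,0,0],[0.5,0,0,1,0],[0.5,0,0,5,0],[0.4,0,0,10,0],[0.2,0,0,16,0],[0,0,4,20,0]]' && python3 -m handwheel '[[0,0,6,0,1.5],[0,0,12,0,3],[0,0,18,0,4.5],[0,0,24,0,6],[0,0,30,0,7.5],[0,0,36,0,9],[0,0,42,0,10.5],[0,0,48,0,12]]' && python3 -m handwheel '[[0,0,2,0,0],[0,0,2,0,0],[0,0,2,0,0]]'
python3 - <<'E'
from h import *
pic,P=cam('wrist'); save('w1',pic)
st=get_state();print(st['time_s'],st['tcp_pos'],st['eef_rot'])
for q in('new_center','tester'): find('wrist',q,P)
pic,P=cam('side'); save('s1',pic)
for q in('old_center','new_center','tray'): find('side',q,P)
E
```

```text
time_s: 7.08
tcp_pos: [0.4885, -0.2257, 0.2133]
eef_rot: [-179.9, 0.2, -160.8]
contact_force: [1.2, 0.4, -1.2]
gripper_width: 0.0671
gripper_force: 0.0
time_s: 8.07
tcp_pos: [0.4874, 0.2574, 0.2108]
eef_rot: [180.0, 0.1, -148.5]
contact_force: [1.6, 0.7, -0.2]
gripper_width: 0.0877
gripper_force: 0.0
time_s: 8.45
tcp_pos: [0.4876, 0.2745, 0.2098]
eef_rot: [180.0, -0.0, -148.7]
contact_force: [-0.3, -0.2, -0.5]
gripper_width: 0.0877
gripper_force: 0.0
8.5 [0.48777155 0.27423346 0.2098829 ] [ 1.79999298e+02  1.30270697e-03 -1.48680859e+02]
new_center 0.82 [318. 190.] ztop 0.018 med [0.49  0.279 0.017] rect [491.8 279.4] [45.4 26.1] 33.3
tester 0.71 [ 66. 123.] ztop 0.044 med [0.568 0.007 0.039] rect [598.8  11.8] [99.1 93.7] 19.5
old_center 0.7 [377. 159.] ztop 0.021 med [ 0.496 -0.252  0.019] rect [ 498.6 -255.8] [43.5 24.7] 11.8
new_center 0.83 [314. 336.] ztop 0.019 med [0.493 0.284 0.017] rect [494.9 281. ] [47.9 27.7] 32.3
tray 0.84 [378. 152.] ztop 0.034 med [ 0.495 -0.279  0.015] rect [ 495.4 -265.9] [133.2 127.9] 74.1
```

View pics/w1.png

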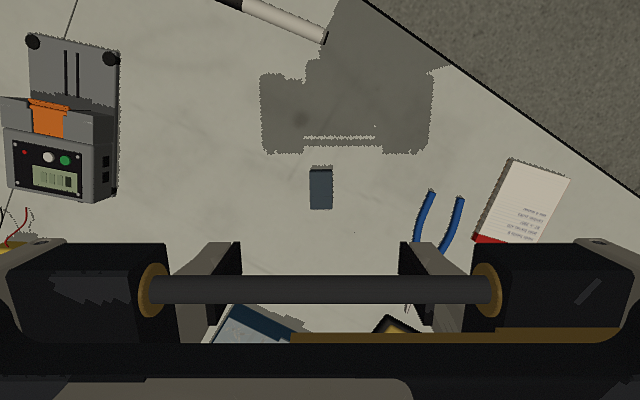

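View pics/s1.png

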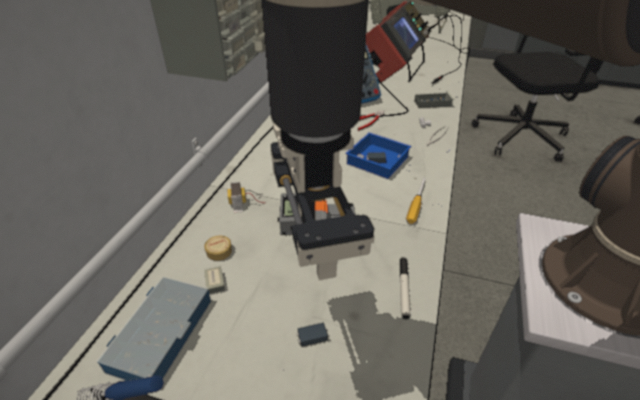

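The wrist view shows the fresh battery at (320,188), aligned with the fingers, and the cradle empty at (70,70). The side view shows the used battery lying in the tray at (377,157). I'll grip the fresh battery in its rear half.

```bash
python3 -m handwheel '[[0.35,-0.7,-0.2,-5,1],[0.35,-0.7,-0.2,-10,1],[0.35,-0.7,-0.2,-14,1],[0.35,-0.7,-0.2,-17,1],[0.35,-0.7,-0.2,-19,1],[0.35,-0.7,-0.2,-20,1],[0.35,-0.7,-0.2,-20.4,1],[0.35,-0.7,-0.2,-20.4,1]]' 40 && python3 -m handwheel '[[0.8,0,0,0,0],[0.8,0,0,0,0],[0.8,0,0,0,0],[0.8,0,0,0,0],[0.8,0,0,0,0]]' 40
```

```text
time_s: 9.8
tcp_pos: [0.4811, 0.2737, 0.006]
eef_rot: [180.0, 0.0, -147.6]
contact_force: [1.0, -0.1, 0.2]
gripper_width: 0.0569
gripper_force: 0.0
time_s: 10.42
tcp_pos: [0.4809, 0.2735, 0.0058]
eef_rot: [-180.0, 0.0, -147.6]
contact_force: [-0.4, -0.1, 3.7]
gripper_width: 0.0258
gripper_force: 39.9
```

```bash
python3 -m handwheel '[[0.8,0,0,2,0],[0.8,0,-1,6,-1],[0.8,0,-5,8,-3],[0.8,0,-10,8,-5],[0.8,0.2,-15,8,-7],[0.8,0.4,-20,8,-9],[0.8,0.6,-25,8,-11],[0.8,0.9,-28,8,-13]]' && python3 -m handwheel '[[0.8,0,-1.5,0,0],[0.8,0,-2,0,0],[0.8,0,-2,-2,0],[0.8,0,-2,-4,0],[0.8,0,-2,-5,0],[0.8,0,-2,-5.5,0],[0.8,0,-2,-5.5,0],[0.8,0,-2,-5.5,0]]'
python3 - <<'E'
from h import *
st=get_state();print(st['time_s'],st['tcp_pos'],st['eef_rot'])
for n in('side','scene','wrist'):
    pic,P=cam(n); save(n+'2',pic); print(n)
    for q in('new_center','tester'): find(n,q,P)
E
```

```text
time_s: 11.42
tcp_pos: [0.4893, -0.0085, 0.0855]
eef_rot: [180.0, -0.0, -160.8]
contact_force: [0.4, 0.4, 0.1]
gripper_width: 0.0261
gripper_force: 39.9
time_s: 12.42
tcp_pos: [0.4902, -0.0263, 0.0311]
eef_rot: [-180.0, 0.1, -160.6]
contact_force: [-0.6, 0.3, -0.4]
gripper_width: 0.0259
gripper_force: 39.9
12.425 [ 0.49022602 -0.02634898  0.03107207] [-1.79995089e+02  5.05840816e-02 -1.60602983e+02]
side
new_center 0.62 [237. 196.] ztop 0.041 med [0.757 0.016 0.033] rect [762.6   1.3] [25.5 53.2] 30.1
tester 0.72 [311. 216.] ztop 0.044 med [0.581 0.023 0.038] rect [601.4  12.8] [99.5 95.3] 19.3
scene
tester 0.56 [304. 204.] ztop 0.044 med [0.572 0.024 0.029] rect [599.9  11.8] [100.   93.6] 19.3
wrist
new_center 0.89 [317. 268.] ztop 0.043 med [ 0.489 -0.024  0.042] rect [501.2 -21.7] [46.5 26.2] 18.1
tester 0.64 [323. 329.] ztop 0.009 med [ 0.548 -0.005  0.008] rect [542.8  -7.3] [23.3 54.5] 21.2
```

View pics/wrist2.png

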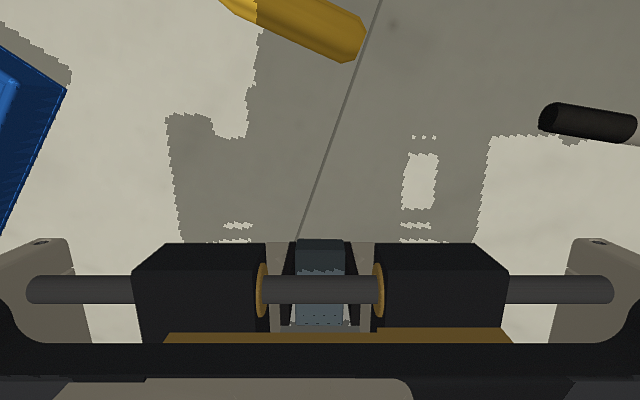

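The wrist view shows the battery held straight at (320,268), roughly 1 mm off the bay's centre line and ahead of the knobs. I'm lowering it and starting the push.

```bash
python3 -m handwheel '[[0.8,0,-0.1,-0.8,0],[0.8,0,-0.1,-1.4,0],[0.8,0,-0.1,-1.6,0],[0.8,0,-0.1,-1.6,0]]' && python3 -m handwheel '[[0.8,0.5,0.18,0,0],[0.8,1,0.35,0,0],[0.8,1.5,0.53,0,0],[0.8,2,0.7,0,0],[0.8,2.5,0.88,0,0],[0.8,2.8,0.99,0,0],[0.8,2.8,0.99,0,0]]'
```

```text
time_s: 13.38
tcp_pos: [0.4897, -0.0276, 0.0143]
eef_rot: [-180.0, -0.0, -160.6]
contact_force: [1.1, -0.8, -0.3]
gripper_width: 0.0261
gripper_force: 39.9
time_s: 14.25
tcp_pos: [0.518, -0.0176, 0.0145]
eef_rot: [-180.0, 0.0, -160.6]
contact_force: [-1.0, 0.5, -0.7]
gripper_width: 0.0261
gripper_force: 39.9
```

```bash
python3 -m handwheel '[[0.8,0.3,0.1,0,0],[0.8,0.6,0.2,0,0],[0.8,0.8,0.28,0,0],[0.8,0.9,0.32,0,0],[0.8,0.9,0.32,0,0],[0.8,0.9,0.32,0,0]]' && python3 -m handwheel '[[0.8,0.2,0.07,0,0],[0.8,0.3,0.1,0,0],[0.8,0.3,0.1,0,0],[0.8,0.3,0.1,0,0]]'
```

```text
time_s: 15.0
tcp_pos: [0.5262, -0.0147, 0.0144]
eef_rot: [180.0, -0.1, -160.6]
contact_force: [-2.1, -1.0, -0.2]
gripper_width: 0.0259
gripper_force: 39.9
time_s: 15.5
tcp_pos: [0.5293, -0.0136, 0.0144]
eef_rot: [180.0, -0.1, -160.6]
contact_force: [-5.5, -2.0, 1.5]
gripper_width: 0.0265
gripper_force: 39.9
```

```bash
python3 -m handwheel '[[0.8,0.2,0.07,0,0],[0.8,0.3,0.1,0,0],[0.8,0.3,0.1,0,0],[0.8,0.3,0.1,0,0]]' && python3 -m handwheel '[[0.8,0.1,0.03,0,0],[0.8,0.2,0.07,0,0],[0.8,0.2,0.07,0,0],[0.8,0.2,0.07,0,0]]'
```

```text
time_s: 16.0
tcp_pos: [0.5318, -0.0128, 0.0143]
eef_rot: [180.0, -0.1, -160.6]
contact_force: [-7.0, -1.9, 3.2]
gripper_width: 0.026
gripper_force: 39.9
time_s: 16.5
tcp_pos: [0.5334, -0.0122, 0.0142]
eef_rot: [180.0, -0.1, -160.6]
contact_force: [-7.5, -2.4, 1.8]
gripper_width: 0.0259
gripper_force: 40.0
```

```bash
python3 -m handwheel '[[0.8,0.1,0.03,0,0],[0.8,0.2,0.07,0,0],[0.8,0.2,0.07,0,0],[0.8,0.2,0.07,0,0]]'
python3 - <<'E'
from h import *
pic,P=cam('wrist'); save('w3',pic)
for q in('new_center','tester'): find('wrist',q,P)
pic,P=cam('side')
for q in('new_center','old_center','tester'): find('side',q,P)
print(get_state()['contact_force'])
E
```

```text
time_s: 17.0
tcp_pos: [0.534, -0.012, 0.0139]
eef_rot: [180.0, -0.3, -160.7]
contact_force: [-9.4, -2.6, 3.9]
gripper_width: 0.0257
gripper_force: 40.0
new_center 0.79 [317. 264.] ztop 0.026 med [ 0.53  -0.011  0.025] rect [541.8  -8.3] [39.  26.4] 18.8
tester 0.86 [321. 210.] ztop 0.036 med [ 0.51  -0.016  0.008] rect [556.3  -3.4] [10.9 38.5] 19.2
tester 0.23 [ 3. 14.] ztop 0.004 med [ 0.466 -0.197  0.002] rect [ 468.6 -197.3] [ 3.3 18.1] 70.8
new_center 0.28 [212. 279.] ztop 0.020 med [0.697 0.232 0.018] rect [700.7 226.9] [30.6 48.5] 34.4
old_center 0.68 [376. 158.] ztop 0.021 med [ 0.495 -0.253  0.019] rect [ 497.2 -258. ] [45.  27.1] 21.5
tester 0.6 [304. 222.] ztop 0.044 med [0.592 0.033 0.039] rect [604.4  13.6] [94.  94.4] 20.2
tester 0.37 [387. 157.] ztop 0.033 med [ 0.474 -0.269  0.012] rect [ 475.6 -258.6] [129.5  87.6] 73.7
[-9.10869814 -3.35062904  3.23949842]
```

View pics/w3.png

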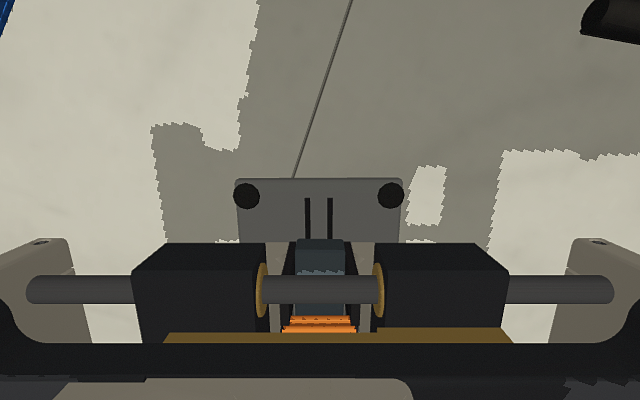

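The wrist view shows the battery under the orange lip at (320,322) and centred. The motion has stalled and the force is over 8 N, so it is at the stop. I'll add a small preload, check it, and hand in.

```bash
python3 -m handwheel '[[0.8,0.1,0.03,0,0],[0.8,0.2,0.07,0,0],[0.8,0.2,0.07,0,0],[0.8,0.2,0.07,0,0],[0.8,0.2,0.07,0,0],[0.8,0.2,0.07,0,0]]'
```

```text
time_s: 18.1
tcp_pos: [0.534, -0.012, 0.0138]
eef_rot: [180.0, -0.5, -160.7]
contact_force: [-15.1, -3.9, 10.4]
gripper_width: 0.0258
gripper_force: 40.0
```

```bash
python3 -c "
from plant import r
print(r.close_job())"
```

```text
the job is handed in; nothing more can be done
None
```

I left the used battery in the blue tray and pushed the fresh one under the lip until it stopped moving at about 15 N, against the spring's 8 N. I handed the job in at about 18 s with the gripper still holding it; no verdict came back.

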